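# Shut the jig tray, seat the drill cover on its hidden pin and hold it home

## Task

Get the drilling jig ready: first slide the wooden lid fully shut over the tray of steel bushes, so that no chips can fall in. Then take the drill cover by its orange grip and slide it along its channel, without lifting it out, until it drops onto the locating pin hidden below it (the brass pointer on the jig's fence shows where the pin stands), and press it down against the springs until it is fully home. Finish still holding the cover pressed fully down, and leave the loose things round the jig where they are.

Things in the scene. Friction and masses are not known exactly. Their poses are not given: they have to be found in the camera images.
- jig: fixed drilling jig, board 126 x 360 mm with dark fences; origin: centre of its underside on the worktop, x across, y along the channel, z up. Channel 89 mm wide from y = -50 to +172 mm, floor 18 mm, fence tops 37 mm above the worktop; the cover's centre can go from y = +26 to +96 mm. Tray of steel bushes from y = -180 to -58 mm
- lid_grip (a point): point on the dark upright grip (16 mm across the jig's x, 40 mm along y, 34 mm tall) in the middle of the tray's flat wooden lid (110 x 112 x 6 mm): 14 mm below the grip's top, 20 mm above the lid's face, 62 mm above the worktop. Moves with the lid; axes as the jig's. Lid shut: at x = 0, y = -117.5 mm in the jig's frame
- tray_lid (a joint): how far the lid stands open (m): 0 = fully shut; up to 0.08 = open, slid along the jig's -y, overhanging the jig's end. To shut it moves along the jig's +y to its stop; friction about 1.5 N
- cover_grip (a point): point on the orange upright grip (22 mm across x, 52 mm along y, 46 mm tall) in the middle of the loose drill cover (plywood plate 86 x 150 x 16 mm, 0.2 to 0.3 kg): 18 mm below the grip's top, 28 mm above the plate's face. x across, y along the channel, z up. At the start 73 mm above the worktop, the cover lying on spring rails in the channel; fully home 62 mm
- cover_hole (a point): mouth of the blind round hole (14 mm wide, 11.5 mm deep, chamfered) in the middle of the cover's underside, 44 mm straight below cover_grip; out of sight. At the start 29 mm above the worktop, 2 mm above the pin's tip; fully home 18 mm, the underside on the channel floor
- pointer (a point): red line on top of the brass pointer on the jig's near (-x) fence, 40 mm above the worktop; axes as the jig's. The hidden pin stands exactly abreast, 56 mm along +x, on the channel's centre line: 12 mm thick, 9 mm high, top 5 mm tapering to a 6 mm tip; the hole finds it within about 3 mm. Pointer and pin are set anew each time; the cover starts on their +y side
- lifter (a joint): how far the two spring rails under the cover are pushed down (m): 0 = up, 0.011 = flush with the channel floor. They yield from about 5 N and need about 13 N at the bottom, both including the cover's weight (2.5 N). Off the pin the cover is stopped by the pin's tip at about 0.002; let go, the rails lift the cover again
- screwdriver_mid (a point): middle of a loose yellow screwdriver, 29 x 200 x 31 mm; bystander
- tape: loose roll of masking tape, 126 x 129 x 36 mm, origin under its centre; bystander
- yellow_glue: loose yellow glue bottle with black cap, 54 mm wide, 124 mm tall, origin under its centre; bystander
- sander: loose cork sanding block, 67 x 112 x 30 mm, origin under its centre; bystander
Mind the look-alikes: they are no part of the job. There is more than one size of the part that bears cover_grip; the job needs the larger.

How it is judged:
By the outcome, as a careful person would: the job done as asked, in the order asked, and still so for the second after the job is handed in, while the arm keeps its last pose, push and grip.
It also fails if it takes over 38 s, if anything falls off the work surface, if the arm or the gripper's body presses on something with over 40 N, if the wrist force passes 120 N, or if a joint passes its speed limit or range.

## Robot

A 7-joint arm with a two-finger parallel gripper is mounted at the origin on a cart in front of the work surface, level with it; the furniture and walls round the work are solid. World frame = base frame: x ahead of the robot, y to its left, z up, the work surface at z = 0. Lengths are in m, angles in rad, forces in N, time in s.
With the tool pointing down it reaches from about 0.425 to 0.825 m from the base axis. Payload 3.6 kg.
Tool frame: the origin (TCP) lies at the very end of the fingers, on their centre line; the grasp point (between the pads) lies arm.grasp_offset behind it (arm.grasp_offset is the distance from the TCP to the grasp point, in m); z points along the fingers, y is the line along which they close (so a half turn about z gives the same grasp; the last joint's range is limited). The gripper opens to 85 mm and grips with 20 to 120 N. Pads are 22 mm wide; open, the fingers measure 114 mm over their backs; the gripper's body (76 mm by 85 mm) begins 54 mm behind the grasp point. The pads swing forward as they close: fully open they stand 13 mm farther back than shut.
Start: joints at [1.125, 0.615, -0.013, 1.423, 0.008, 1.103, -0.04], TCP at [0.265, -0.594, 0.231] pointing down, gripper open.
Joint ranges: [-3.12, 3.12], [-0.3, 2.06], [-1.34, 1.32], [0.26, 2.42], [-1.36, 4.5], [0.01, 1.98], [-2.84, 2.84]. Speed limits (rad/s): [2.79, 2.79, 3.14, 3.14, 3.14, 3.14, 3.14].

## Interface

Orientations are given as a unit quaternion [x, y, z, w].
In Python, from rig import arm gives the robot as it stands.
- The arm moves only by the tool play_rows, never from a script. Its argument "series" is text: rows parted by semicolons, each of 7 numbers parted by spaces: the shift along the world's x, y, z scaled (see below), then the turn, a rotation vector about the world's x, y, z scaled (see below), then the opening, from -1 (shut) to 1 (fully open). A call has 1 to 20 rows; each row is the pose to reach, as a shift and turn from the pose commanded when the call began; what a row does not reach only later rows make up. The controller multiplies each number of a shift by 0.15 m and each number of a turn by 30 degrees. A row lasts 1/10 s, in which the tool goes at most 50 mm and 8.59 degrees, less where a joint would pass 70% of its speed; a pose out of reach is approached as far as the arm can. A call with a number of a shift or a turn outside -1 to 1 is refused whole. A call with a gripper value outside its range is refused whole. The fingers move at their own pace and stop on an object; "force" is the grip in N (left out, the last holds). Time passes only in rows, so rows that repeat a pose let the fingers close. It gives the time, the measured TCP pose, the force, the opening and the grip force at its end, in the units of the state.
- arm.get_state(): the state, without advancing time (a new reading comes with each control period).
- arm.read_camera(name): name is "scene" or "top" or "wrist"; returns a dict with "pixels" (480x640x3 uint8, red, green, blue), "depth" (480x640 float32, m along the optical axis (not along the pixel's ray), 0 where there is no reading), "intrinsics" (3x3 intrinsics, pixels), "k1" (the pictures are not rectified: a ray, as slopes to the right and down, at radius r is drawn at 1 + k1 r^2 times it, then the intrinsics apply), "R" (3x3) and "t" (3): a world point X has camera coordinates R X + t. Camera axes: x right, y down, z forward; pixel columns grow to the right and rows downward; lengths in m; the calibration is good to about 2 mm. A picture is of the moment at which its call begins.
- arm.finish_job(): hands the job in; it is judged then, once.
The state is a dict: "clock": time; "qpos": joint angles; "qvel": joint speeds; "joint_efforts": joint torques, N m; "position": TCP position; "tool_rot": TCP orientation; "wrist_force": force on the tool from outside, world axes, zero at the start; "moment": the same for the moment, N m; "width": finger opening in m; "grip_force": force on a finger pad.
Only numpy, scipy, OpenCV 4.12 (cv2) and the standard library are available. Lean on these libraries where they do the work, as an engineer would, in place of code of your own. Each camera call takes 0.05 s, during which the arm holds its last target. There are 200 camera calls.

## Working session

There is one attempt and no reset: what is moved stays moved. The work goes in short steps, Python scripts to look and compute and a tool call to move; the robot and the scene stay as the last step left them, time stands still between calls to the robot, and variables do not carry over. Pictures are saved under pics/ and viewed, at most 10 in all, crops included, and the job is handed in when it is done.

Besides the shell and the picture viewer there is one more tool, called after "Request:" by a JSON object that holds its "name" and its "arguments". play_rows: Moves the arm, as the interface text tells. Its arguments: {"type":"object","properties":{"series":{"type":"string"},"force":{"type":"number"}},"required":["series"]}

```bash
mkdir -p pics
cat > h.py <<'E'
import numpy as np,cv2
from rig import arm
def grab(n):
    c=arm.read_camera(n); np.savez(n+'.npz',**c); return c
def save(c,f,box=None,scale=1):
    im=c["pixels"][:,:,::-1]
    if box: im=im[box[1]:box[3],box[0]:box[2]]
    cv2.imwrite('pics/'+f,cv2.resize(im,None,fx=scale,fy=scale,interpolation=cv2.INTER_CUBIC))
def load(n): return dict(np.load(n+'.npz'))
def ray(c,u,v):
    K=c["intrinsics"]; d=np.array([(u-K[0,2])/K[0,0],(v-K[1,2])/K[1,1]]); s=d.copy()
    for _ in range(30): s=d/(1+float(c["k1"])*(s@s))
    return s
def onz(c,u,v,z):
    s=ray(c,u,v); D=c["R"].T@np.array([s[0],s[1],1]); o=-c["R"].T@c["t"]
    return o+D*(z-o[2])/D[2]
def dep(c,u,v):
    s=ray(c,u,v); z=c["depth"][int(v),int(u)]; return c["R"].T@(np.array([s[0],s[1],1])*z-c["t"])
E
python3 - <<'E'
from h import *
print(arm.get_state(),arm.grasp_offset)
for n in("scene","top"):
    c=grab(n); save(c,n+'0.png'); print(n,-c["R"].T@c["t"],c["R"][2],c["k1"])
E
```

```text
{'clock': 0.0, 'qpos': array([ 1.12450601,  0.61592599, -0.01263986,  1.4249505 ,  0.00812707,
        1.10336534, -0.04038238]), 'qvel': array([-3.31631461e-04, -5.24643572e-04, -1.95243990e-03, -2.08990279e-04,
       -4.57158792e-05,  5.10254278e-04, -8.13171046e-04]), 'joint_efforts': array([-7.37775622e-05, -4.69211626e+01,  2.59274645e-01, -1.71031934e+01,
        9.97831346e-03,  9.70150810e-03, -6.00226343e-06]), 'position': array([ 0.26461562, -0.59284677,  0.23011658]), 'tool_rot': array([ 9.78039859e-01,  2.08413883e-01, -2.94479564e-04, -1.26548009e-03]), 'wrist_force': array([-0.80049629,  0.38869087, -0.05589356]), 'moment': array([-0.01527043,  0.07280576,  0.07404449]), 'grip_force': 0.0, 'width': 0.08552623504113777} 0.0187
scene [-0.55588848  0.82987378  0.71823525] [ 0.74247396 -0.51427922 -0.42924271] -0.08749500562931381
top [0.37054939 0.06362784 1.39511183] [ 0.11907502 -0.00673039 -0.99286245] -0.009526807756972724
```

View pics/scene0.png

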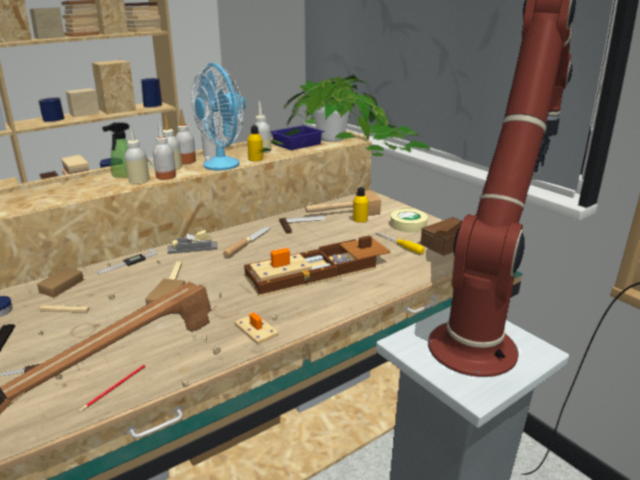

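View pics/top0.png

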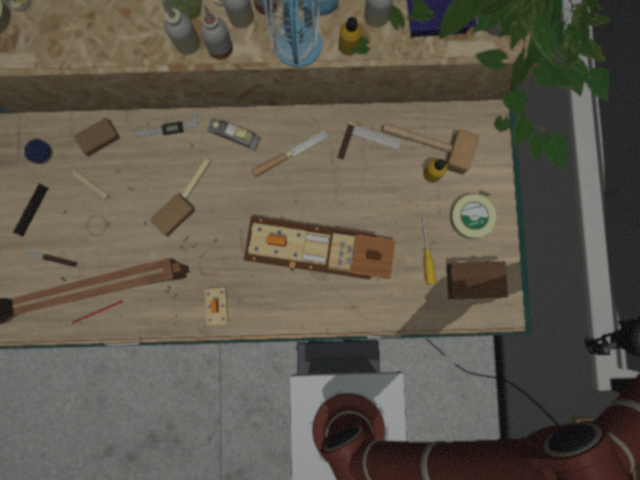

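The top view shows the jig at about (245..393, 217..277), with the lid's dark grip at (374,255) and the brass pointer near (292,265). Two parts have orange grips: (276,239) in the jig's channel, and (214,305), a smaller plate loose on the bench. The larger one in the channel fits the description; I'll confirm it in a crop.

Run:
```python
from h import *
c=load("top"); save(c,"crop1.png",(200,200,400,330),4)
for n in("top","scene"):
    c=load(n); h=cv2.cvtColor(c["pixels"],cv2.COLOR_RGB2HSV)
    m=cv2.inRange(h,(5,190,120),(16,255,255))
    k,l,s,ce=cv2.connectedComponentsWithStats(m)
    for i in range(1,k):
        if s[i,4]>30: print(n,s[i],ce[i],dep(c,*ce[i]),onz(c,*ce[i],.091))
c=load("top")
for p in [(374,255),(292,264),(240,217)]: print(p,dep(c,*p))
```

```text
top [268 237  17   7  57] [275.45614035 239.47368421] [0.52224651 0.18153323 0.09383583] [0.5225771  0.18179018 0.091     ]
scene [271 248  19  19 275] [279.90181818 257.28363636] [0.50960496 0.18868489 0.07514924] [0.48334271 0.20448889 0.091     ]
scene [250 313  11  16 130] [255.29230769 320.33846154] [0.33356138 0.36838828 0.03816018] [0.26445376 0.40424433 0.091     ]
(374, 255) [ 0.47445476 -0.08378947  0.07651949]
(292, 264) [0.45833596 0.1413283  0.04288563]
(240, 217) [ 0.6021507   0.29228633 -0.00336379]
```

View pics/crop1.png

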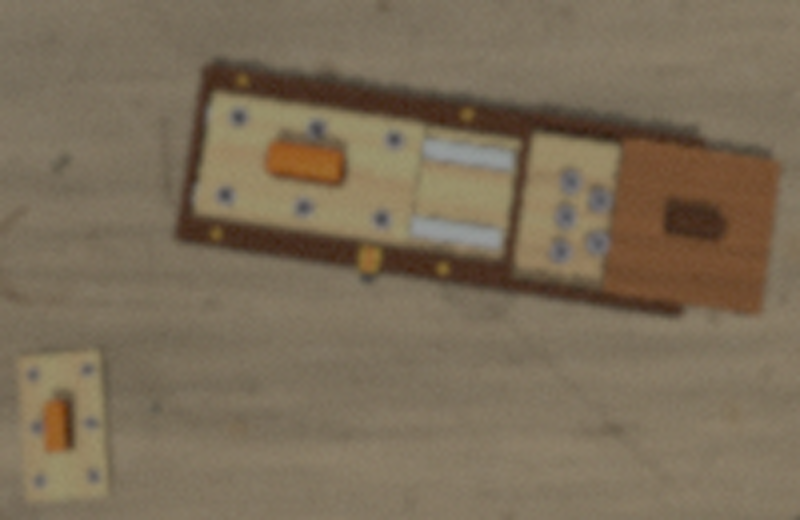

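The crop confirms it: the cover in the channel has its orange grip at px (276,240), the larger plate with rails next to it. The loose plate at (214,305) is the smaller look-alike. The pointer is at (292.5,265) and the lid grip at (373.5,254.5).

```bash
cat >> h.py <<'E'
def crop(x,y): return 200+x/4-.375,200+y/4-.375
E
python3 - <<'E'
from h import *
from scipy.spatial.transform import Rotation as Ro
c=load("top")
C=[onz(c,*crop(*p),.037)[:2] for p in [(205,62),(178,240),(683,315),(700,130)]]
print("corners",np.round(C,4),"L",np.linalg.norm(C[0]-C[3]),np.linalg.norm(C[1]-C[2]),"W",np.linalg.norm(C[0]-C[1]))
y=(C[0]-C[3])+(C[1]-C[2]); y/=np.linalg.norm(y); x=np.array([y[1],-y[0]])
o=sum(C)/4
print("o",o,"yaw",np.degrees(np.arctan2(x[1],x[0])))
for n,p,z in [("lid",(694,218),.076),("cover",(305,160),.091),("pointer",(370,258),.04)]:
    w=onz(c,*crop(*p),z)[:2]; print(n,w,"jig",(w-o)@x,(w-o)@y)
R=Ro.from_quat(arm.get_state()["tool_rot"]).as_matrix(); print(R)
print("tool y yaw",np.degrees(np.arctan2(R[1,1],R[0,1])))
E
```

```text
corners [[ 0.6     0.2549]
 [ 0.4746  0.2751]
 [ 0.4127 -0.0755]
 [ 0.542  -0.0926]] L 0.3523230233856617 0.3560107339572773 W 0.12697102247885905
o [0.5073264  0.09049352] yaw -9.746136201975334
lid [ 0.47694516 -0.08156431] jig -0.0008162828616822271 -0.17471763434525203
cover [0.5221356  0.18066836] jig -0.0006696010536576587 0.09138032970791043
pointer [0.45816552 0.14115334] jig -0.05702720653090236 0.04160656229125279
[[ 9.13143840e-01  4.07636268e-01 -1.00052370e-03]
 [ 4.07637494e-01 -9.13141295e-01  2.15626791e-03]
 [-3.46465028e-05 -2.37683374e-03 -9.99997175e-01]]
tool y yaw -65.9434926663017
```

Request:
{"name": "play_rows", "arguments": {"series": "0.35 0.85 0 0 0 0.47 1;0.35 0.85 0 0 0 0.47 1;0.35 0.85 0 0 0 0.47 1"}}

```text
clock: 0.4
position: [0.3187, -0.4627, 0.2307]
tool_rot: [0.944, 0.329, 0.001, -0.001]
wrist_force: [-0.5, -0.2, -0.7]
width: 0.0855
grip_force: 0.0
```

Request:
{"name": "play_rows", "arguments": {"series": "0.35 0.85 0 0 0 0.47 1;0.35 0.85 0 0 0 0.47 1;0.35 0.85 0 0 0 0.47 1"}}

```text
clock: 0.7
position: [0.3708, -0.3349, 0.2311]
tool_rot: [0.897, 0.442, 0.0, -0.001]
wrist_force: [0.5, -0.5, -0.2]
width: 0.0856
grip_force: 0.0
```

Request:
{"name": "play_rows", "arguments": {"series": "0.35 0.85 0 0 0 0.47 1;0.35 0.85 0 0 0 0.47 1;0.35 0.85 0 0 0 0.47 1"}}

```text
clock: 1.0
position: [0.4231, -0.2076, 0.2312]
tool_rot: [0.836, 0.549, 0.0, -0.001]
wrist_force: [0.9, -0.4, 0.3]
width: 0.0859
grip_force: 0.0
```

Request:
{"name": "play_rows", "arguments": {"series": "0.35 0.85 -0.3 0 0 0.47 1;0.35 0.85 -0.3 0 0 0.47 1;0.35 0.85 -0.3 0 0 0.47 1;0.35 0.85 -0.3 0 0 0.47 1;0.35 0.85 -0.3 0 0 0.47 1;0.35 0.85 -0.3 0 0 0.47 1;0.35 0.85 -0.3 0 0 0.47 1"}}

```text
clock: 1.7
position: [0.4745, -0.0855, 0.1865]
tool_rot: [0.765, 0.644, -0.0, 0.0]
wrist_force: [0.1, -0.6, -0.2]
width: 0.0851
grip_force: 0.0
```

Run:
```python
from h import *
from scipy.spatial.transform import Rotation as Ro
c=grab("wrist"); save(c,"w1.png"); s=arm.get_state(); print(s["clock"],s["position"],s["wrist_force"])
R=Ro.from_quat(s["tool_rot"]).as_matrix();print(np.degrees(np.arctan2(R[1,1],R[0,1])),R[2,2],-c["R"].T@c["t"])
```

```text
1.75 [ 0.47461872 -0.08535953  0.18655679] [ 0.35300685  0.54993574 -0.11822841]
-9.74193542400838 -0.999999599238746 [ 0.48631824 -0.01068195  0.32901804]
```

View pics/w1.png

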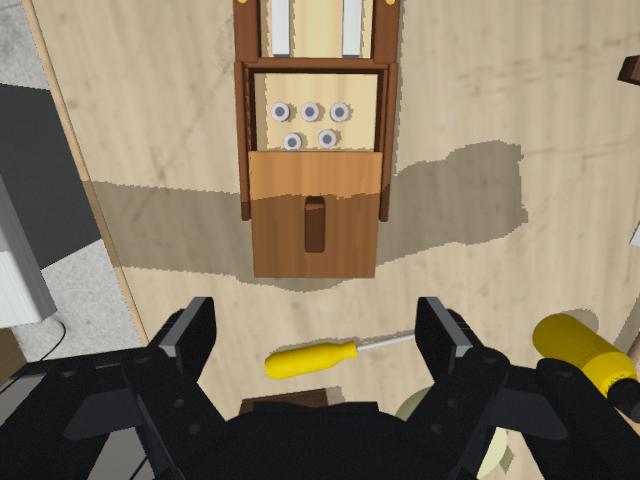

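The wrist view shows the lid (250..382, 150..278) with its dark grip at (315,225), and the tray fence ends at (245,220) and (385,220). I'll measure the grip and the lid edges.

Run:
```python
from h import *
c=load("wrist"); g=c["pixels"].astype(int).sum(2)
a=np.radians(-9.75); x=np.array([np.cos(a),np.sin(a)]); y=np.array([-x[1],x[0]]); o=np.array([.5073,.0905])
J=lambda w:np.round([(w[:2]-o)@x,(w[:2]-o)@y],4)
h=c["depth"]; P={}
Z=np.zeros((480,640));
for v in range(190,262):
    for u in range(290,342):
        q=dep(c,u,v); Z[v,u]=q[2]
m=(Z>.070); vv,uu=np.nonzero(m); print(len(uu),np.median(Z[m]),uu.min(),uu.max(),vv.min(),vv.max())
w=np.array([dep(c,u,v) for u,v in zip(uu,vv)]); lo,hi=w.min(0),w.max(0)
j=np.array([J(q) for q in w]); print("grip top jig",j.min(0),j.max(0)); gj=(j.min(0)+j.max(0))/2; print("world",o+gj[0]*x+gj[1]*y)
for n,p,z in [("lidTL",(249,151),.042),("lidTR",(383,152),.042),("lidBL",(254,278),.042),("lidBR",(376,278),.042),("fL",(241.5,220),.037),("fR",(387.5,221),.037),("jointL",(236,62),.037),("jointR",(397,64),.037)]:
    print(n,J(onz(c,*p,z)))
```

```text
1039 0.07630494543799284 290 340 194 261
grip top jig [-0.0111 -0.1951] [ 0.0044 -0.1033]
world [ 0.47873144 -0.05597764]
lidTL [-0.0569 -0.1193]
lidTR [ 0.0522 -0.1201]
lidBL [-0.0586 -0.2316]
lidBR [ 0.0522 -0.2317]
fL [-0.0677 -0.1785]
fR [ 0.0604 -0.1795]
jointL [-0.0645 -0.0519]
jointR [ 0.0606 -0.0533]
```

Request:
{"name": "play_rows", "arguments": {"series": "0.007 0.021 -0.3 0 0 0 1;0.007 0.021 -0.6 0 0 0 1;0.007 0.021 -0.9 0 0 0 1;0.007 0.021 -0.935 0 0 0 1;0.007 0.021 -0.935 0 0 0 1;0.007 0.021 -0.935 0 0 0 1", "force": 30}}

```text
clock: 2.35
position: [0.4775, -0.0809, 0.0479]
tool_rot: [0.764, 0.645, 0.001, 0.001]
wrist_force: [0.5, -0.7, -0.2]
width: 0.0851
grip_force: 0.0
```

Request:
{"name": "play_rows", "arguments": {"series": "0 0 0 0 0 0 -1;0 0 0 0 0 0 -1;0 0 0 0 0 0 -1;0 0 0 0 0 0 -1;0 0 0 0 0 0 -1;0 0 0 0 0 0 -1;0 0 0 0 0 0 -1;0 0 0 0 0 0 -1;0 0 0 0 0 0 -1;0 0 0 0 0 0 -1"}}

```text
clock: 3.35
position: [0.4748, -0.0803, 0.0464]
tool_rot: [0.764, 0.645, -0.001, -0.001]
wrist_force: [-1.4, 0.3, 5.0]
width: 0.0153
grip_force: 31.9
```

Request:
{"name": "play_rows", "arguments": {"series": "0.013 0.076 0.005 0 0 0 -1;0.026 0.151 0.005 0 0 0 -1;0.039 0.227 0.005 0 0 0 -1;0.05 0.29 0.005 0 0 0 -1;0.057 0.33 0.005 0 0 0 -1;0.06 0.35 0.005 0 0 0 -1;0.06 0.35 0.005 0 0 0 -1"}}

```text
clock: 4.05
position: [0.4845, -0.0264, 0.0465]
tool_rot: [0.763, 0.646, 0.0, -0.001]
wrist_force: [-1.9, 1.8, -2.8]
width: 0.0156
grip_force: 31.5
```

Request:
{"name": "play_rows", "arguments": {"series": "0.003 0.02 0 0 0 0 -1;0.006 0.035 0 0 0 0 -1;0.006 0.035 0 0 0 0 -1;0.006 0.035 0 0 0 0 -1"}}

```text
clock: 4.45
position: [0.4852, -0.0226, 0.0465]
tool_rot: [0.764, 0.646, -0.0, -0.001]
wrist_force: [-2.3, 0.3, -4.3]
width: 0.0154
grip_force: 30.9
```

Request:
{"name": "play_rows", "arguments": {"series": "0.003 0.02 -0.003 0 0 0 -1;0.003 0.02 -0.003 0 0 0 -1;0.003 0.02 -0.003 0 0 0 -1"}}

```text
clock: 4.75
position: [0.4855, -0.0212, 0.0465]
tool_rot: [0.764, 0.645, -0.001, 0.0]
wrist_force: [-5.4, -2.8, 0.1]
width: 0.0159
grip_force: 31.2
```

Request:
{"name": "play_rows", "arguments": {"series": "0.003 0.02 0 0 0 0 -1;0.003 0.02 0 0 0 0 -1;0.003 0.02 0 0 0 0 -1"}}

```text
clock: 5.05
position: [0.4855, -0.0212, 0.0465]
tool_rot: [0.765, 0.645, -0.003, 0.001]
wrist_force: [-4.5, -7.6, -0.6]
width: 0.0154
grip_force: 30.9
```

Request:
{"name": "play_rows", "arguments": {"series": "0 -0.015 0 0 0 0 1;0 -0.015 0 0 0 0 1;0 -0.015 0 0 0 0 1;0 -0.015 0 0 0 0 1;0 -0.015 0 0 0 0 1;0 -0.015 0.3 0 0 0 1;0 -0.015 0.6 0 0 0 1;0 -0.015 0.9 0 0 0 1;0.06 0.3 0.95 0 0 0 1;0.08 0.45 0.95 0 0 0 1;0.08 0.45 0.95 0 0 0 1;0.08 0.45 0.95 0 0 0 1;0.08 0.45 0.95 0 0 0 1"}}

```text
clock: 6.35
position: [0.4984, 0.0494, 0.1884]
tool_rot: [0.764, 0.645, -0.001, 0.0]
wrist_force: [0.1, -0.2, -0.1]
width: 0.0857
grip_force: 0.0
```

Run:
```python
from h import *
c=grab("wrist"); save(c,"w2.png"); s=arm.get_state(); print(s["clock"],s["position"],s["wrist_force"],-c["R"].T@c["t"])
```

```text
6.4 [0.49844147 0.04929193 0.18835829] [-0.33631351 -1.29164488 -0.7372683 ] [0.51018733 0.12428571 0.33082404]
```

View pics/w2.png

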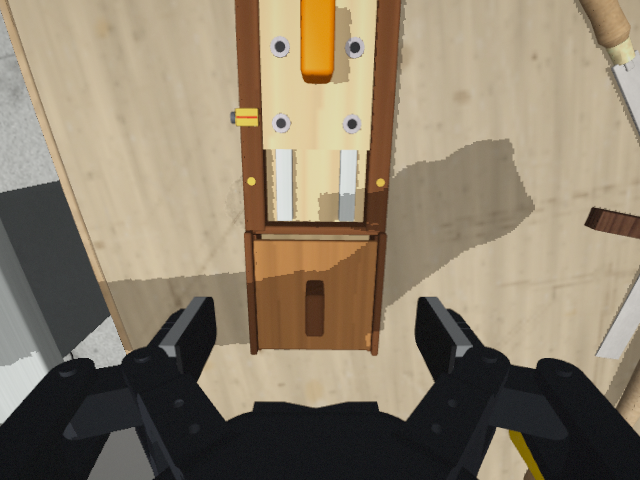

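The lid now reaches the channel wall: its front edge is at row 240, its back end at row 350, and its grip at (315,307). The pointer's red line is at (246,117), the cover's near edge at row 150, and the orange grip at column ~317.

Run:
```python
from h import *
c=load("wrist")
a=np.radians(-9.75); x=np.array([np.cos(a),np.sin(a)]); y=np.array([-x[1],x[0]]); o=np.array([.5073,.0905])
J=lambda w:np.round([(w[:2]-o)@x,(w[:2]-o)@y],4)
for n,p,z in [("lidFront",(315,240),.042),("lidBack",(315,350),.042),("lidgripTopBack",(315,336),.076),("lidL",(253,290),.042),("lidR",(378,290),.042),("wall low edge",(315,234),.037),("wall up edge",(315,222),.037),("endL",(252,354),.037),("endR",(375,355),.037),
 ("pointer",(246,117),.04),("covL",(263,150),.045),("covR",(369,150),.045),("fenceL",(236.5,5),.037),("fenceR",(401,5),.037),("fenceL2",(246,215),.037),("fenceR2",(386,215),.037),("ogripL top",(301,30),.091),("ogripR",(335,30),.091),("ogripend",(317,75),.091)]:
    print(n,J(onz(c,*p,z)),np.round(onz(c,*p,z)[:2],4))
```

```text
lidFront [-0.0028 -0.059 ] [0.4946 0.0328]
lidBack [-0.0025 -0.1727] [ 0.4756 -0.0792]
lidgripTopBack [-0.0026 -0.1343] [ 0.482  -0.0414]
lidL [-0.06   -0.1077] [ 0.4299 -0.0055]
lidR [ 0.0556 -0.1075] [ 0.5439 -0.0249]
wall low edge [-0.0028 -0.055 ] [0.4953 0.0367]
wall up edge [-0.0028 -0.044 ] [0.4971 0.0477]
endL [-0.0659 -0.1813] [ 0.4116 -0.077 ]
endR [ 0.0579 -0.1822] [ 0.5335 -0.0989]
pointer [-0.0584  0.044 ] [0.4572 0.1438]
covL [-0.045   0.0183] [0.4661 0.1162]
covR [0.0408 0.0185] [0.5507 0.1018]
fenceL [-0.0622  0.1249] [0.4672 0.2242]
fenceR [0.0616 0.1253] [0.5893 0.2035]
fenceL2 [-0.0634 -0.0377] [0.4384 0.0641]
fenceR2 [ 0.0596 -0.0375] [0.5597 0.0435]
ogripL top [-0.0118  0.0941] [0.5116 0.1852]
ogripR [0.0094 0.0941] [0.5325 0.1817]
ogripend [-0.0017  0.068 ] [0.5171 0.1578]
```

Lid centre reads about −116 to −117 mm and it met its stop, so it is shut. The wrist and top views both put the cover 49.7 mm from the pointer. Next: above the cover, down, then grip.

Request:
{"name": "play_rows", "arguments": {"series": "0.05 0.3 0 0 0 -0.023 1;0.1 0.6 0 0 0 -0.023 1;0.153 0.892 0 0 0 -0.023 1;0.153 0.892 -0.1 0 0 -0.023 1;0.153 0.892 -0.4 0 0 -0.023 1;0.153 0.892 -0.7 0 0 -0.023 1;0.153 0.892 -0.88 0 0 -0.023 1;0.153 0.892 -0.88 0 0 -0.023 1;0.153 0.892 -0.88 0 0 -0.023 1", "force": 50}}

```text
clock: 7.3
position: [0.5222, 0.184, 0.057]
tool_rot: [0.768, 0.641, -0.0, 0.0]
wrist_force: [0.4, 0.1, 0.8]
width: 0.0853
grip_force: 0.0
```

Request:
{"name": "play_rows", "arguments": {"series": "0 0 0 0 0 0 -1;0 0 0 0 0 0 -1;0 0 0 0 0 0 -1;0 0 0 0 0 0 -1;0 0 0 0 0 0 -1;0 0 0 0 0 0 -1;0 0 0 0 0 0 -1;0 0 0 0 0 0 -1;0 0 0 0 0 0 -1"}}

```text
clock: 8.2
position: [0.5221, 0.1848, 0.057]
tool_rot: [0.767, 0.641, 0.0, 0.0]
wrist_force: [0.9, 0.2, 1.3]
width: 0.0213
grip_force: 54.3
```

Request:
{"name": "play_rows", "arguments": {"series": "-0.01 -0.06 0 0 0 0 -1;-0.023 -0.13 0 0 0 0 -1;-0.037 -0.2 0 0 0 0 -1;-0.048 -0.26 0 0 0 0 -1;-0.056 -0.305 0 0 0 0 -1;-0.06 -0.326 0 0 0 0 -1;-0.06 -0.326 0 0 0 0 -1;-0.06 -0.326 0 0 0 0 -1"}}

```text
clock: 9.0
position: [0.5125, 0.1343, 0.0567]
tool_rot: [0.768, 0.641, -0.001, 0.0]
wrist_force: [0.0, -1.7, 2.6]
width: 0.0214
grip_force: 54.3
```

Request:
{"name": "play_rows", "arguments": {"series": "0 0 -0.01 0 0 0 -1;0 0 -0.02 0 0 0 -1;0 0 -0.03 0 0 0 -1;0 0 -0.03 0 0 0 -1"}}

```text
clock: 9.4
position: [0.5125, 0.1344, 0.0522]
tool_rot: [0.768, 0.641, -0.001, 0.001]
wrist_force: [-0.7, -3.9, 5.0]
width: 0.0213
grip_force: 54.7
```

Down 4.5 mm at low force, which is well past the 2 mm stop, so the hole has found the pin. Pressing home.

Request:
{"name": "play_rows", "arguments": {"series": "0 0 -0.015 0 0 0 -1;0 0 -0.03 0 0 0 -1;0 0 -0.043 0 0 0 -1;0 0 -0.05 0 0 0 -1;0 0 -0.05 0 0 0 -1;0 0 -0.05 0 0 0 -1"}}

```text
clock: 10.0
position: [0.5126, 0.1345, 0.0468]
tool_rot: [0.768, 0.641, -0.001, 0.001]
wrist_force: [-3.0, -4.7, 19.0]
width: 0.0213
grip_force: 56.7
```

Request:
{"name": "play_rows", "arguments": {"series": "0 0 -0.01 0 0 0 -1;0 0 -0.01 0 0 0 -1;0 0 -0.01 0 0 0 -1"}}

```text
clock: 10.3
position: [0.5127, 0.1345, 0.0468]
tool_rot: [0.768, 0.641, -0.001, 0.001]
wrist_force: [-5.9, -5.7, 29.0]
width: 0.0217
grip_force: 58.2
```

Run:
```python
from h import *
c=grab("wrist"); save(c,"w3.png"); s=arm.get_state(); print(s["clock"],s["position"],s["wrist_force"])
W=np.array([[dep(c,u,v) for u in range(640)] for v in range(0,480)])
a=np.radians(-10.45); x=np.array([np.cos(a),np.sin(a)]); y=np.array([-x[1],x[0]])
g=np.array([.5126,.1345]); d=W[...,:2]-g; jx,jy=d@x,d@y
def med(m): 
    z=W[...,2][m&(c["depth"]>0)]; return len(z),np.median(z) if len(z) else None
print("plate far",med((abs(jx)<.035)&(jy>.035)&(jy<.07)&(W[...,2]<.06)))
for sx in(-1,1): print("plate side",sx,med((sx*jx>.018)&(sx*jx<.036)&(jy>.03)&(jy<.07)&(W[...,2]<.06)),"fence",med((sx*jx>.05)&(sx*jx<.06)&(jy>.03)&(jy<.1)))
print("channel floor beyond",med((abs(jx)<.01)&(jy>.085)&(jy<.12)))
```

```text
10.35 [0.51262317 0.13449862 0.04673319] [-5.13130035 -6.29472602 29.11178102]
plate far (11998, np.float64(0.03413830910273938))
plate side -1 (3483, np.float64(0.034257316057406784)) fence (3754, np.float64(0.03692410957732599))
plate side 1 (3447, np.float64(0.034304409366737385)) fence (3736, np.float64(0.03706925502387804))
channel floor beyond (3610, np.float64(0.017974042861019682))
```

View pics/w3.png

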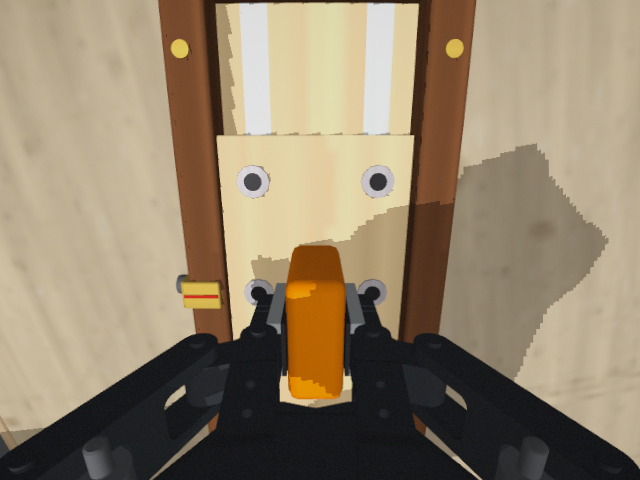

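The wrist view shows the cover next to the pointer (200,296), with the plate down in the channel. Its face measures 34.1–34.3 mm (34.0 is home), and at 29 N it moves no further, so it is home. Handing in.

```bash
python3 -c "
from h import *
print(arm.finish_job())"
```

```text
the job is handed in; nothing more can be done
None
```

The lid is shut against its stop, and the drill cover is on the pin, held fully down at about 29 N; the loose things were left alone, and the job was handed in at 10.4 s (no verdict came back).

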